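# Kit the gearbox and ignition parts in the colour bins

### The job

Get the kit for the next repair together in the bin tray: lay the toothed gear in the blue bin, the smaller of the two ball bearings in the red bin, the clean spark plug with the white insulator in the yellow bin and the feeler gauge in the green bin, each lying flat on the floor of its bin. Leave the larger bearing and the burnt brown spark plug where they lie.

Things in the scene. Friction and masses are not known exactly. Their poses are not given: they have to be found in the camera images.
- gear: grey steel spur gear lying flat, teeth 82 mm across and 16 mm thick, with a round hub on top, 40 mm across, that rises from 16 to 29 mm above the underside; grip it by the hub. Origin: centre of the underside; z up along its axis. 0.35 kg.
- small_bearing: the smaller of two steel ball bearings, lying flat, 52 mm across, 16 mm thick. Origin: centre of the underside; z up along its axis. 0.14 kg.
- large_bearing: the larger of the two steel ball bearings, lying flat, 62 mm across, 16 mm thick; it does not belong to the kit. Origin: centre of the underside; z up. 0.24 kg.
- clean_plug: clean spark plug lying on its side, 62 mm long along its y: white insulator at +y, grey threaded end at -y, between them a hexagon 18 mm wide (along x) and 21 mm high, the widest part, from y = -1 to y = +10 mm, on which it rests. Grip the hexagon. Origin: on the bench under the middle of its length; z up. 0.05 kg.
- burnt_plug: burnt spark plug of the same shape and size (18 x 62 x 21 mm), rusty brown with a sooty black end and no white; it does not belong to the kit. Origin: on the bench under the middle of its length; y along its length, z up. 0.05 kg.
- feeler_gauge: closed feeler gauge, a narrow flat steel bar lying flat, 17 mm wide (x), 105 mm long (y), 10 mm high. Origin: centre of the underside; z up. 0.08 kg.
- red_bin: red plastic bin, open on top, 104 mm (its x) by 128 mm (its y) outside, 15 mm high, walls and floor 3 mm thick. Fixed: one of four equal bins standing two by two, 2 mm apart, in a low dark steel tray (222 x 270 mm), in any order. Origin: centre of the bin's underside, 5 mm above the bench (inner floor 8 mm, rim 20 mm above the bench); z up.
- yellow_bin: yellow plastic bin, open on top, 104 mm (its x) by 128 mm (its y) outside, 15 mm high, walls and floor 3 mm thick. Fixed: one of four equal bins standing two by two, 2 mm apart, in a low dark steel tray (222 x 270 mm), in any order. Origin: centre of the bin's underside, 5 mm above the bench (inner floor 8 mm, rim 20 mm above the bench); z up.
- blue_bin: blue plastic bin, open on top, 104 mm (its x) by 128 mm (its y) outside, 15 mm high, walls and floor 3 mm thick. Fixed: one of four equal bins standing two by two, 2 mm apart, in a low dark steel tray (222 x 270 mm), in any order. Origin: centre of the bin's underside, 5 mm above the bench (inner floor 8 mm, rim 20 mm above the bench); z up.
- green_bin: green plastic bin, open on top, 104 mm (its x) by 128 mm (its y) outside, 15 mm high, walls and floor 3 mm thick. Fixed: one of four equal bins standing two by two, 2 mm apart, in a low dark steel tray (222 x 270 mm), in any order. Origin: centre of the bin's underside, 5 mm above the bench (inner floor 8 mm, rim 20 mm above the bench); z up.
Not all that is in view belongs to the job. What is shaped like the gear but black is not meant.

How it is judged:
By the outcome, as a careful person would: the job done as asked, in the order asked, and still so for the second after the job is handed in, with the robot touching nothing.
It also fails if it takes over 144 s, if anything falls off the work surface, if the arm or the gripper's body presses on something with over 40 N, if the wrist force passes 120 N, or if a joint passes its speed limit or range.

### The arm

A 7-joint arm with a two-finger parallel gripper is mounted at the origin on a cart in front of the work surface, level with it; the furniture and walls round the work are solid. World frame = base frame: x ahead of the robot, y to its left, z up, the work surface at z = 0. Lengths are in m, angles in rad, forces in N, time in s.
With the tool pointing down it reaches from about 0.35 to 0.9 m from the base axis. Payload 7.2 kg.
Tool frame: the origin (TCP) lies on the centre line of the jaws, within the pads' length; the fingertips stand 11 mm ahead of it and the grasp point (between the pads) lies 8 mm behind it (robot.tip_reach is the distance from the TCP to the fingertips, in m); z points along the fingers, y is the line along which they close (so a half turn about z gives the same grasp; the last joint's range is limited). The gripper opens to 88 mm and grips with 3 to 60 N. Pads are 20 mm wide; open, the fingers measure 115 mm over their backs; the gripper's body (75 mm by 178 mm) begins 61 mm behind the grasp point.
Start: joints at [1.101, 0.411, -0.013, 1.596, 0.006, 1.134, -0.082], TCP at [0.244, -0.575, 0.234] pointing down, gripper open.
Joint ranges: [-2.95, 2.95], [-0.29, 1.99], [-1.47, 1.44], [0.14, 2.54], [-1.03, 4.17], [0.13, 1.85], [-2.86, 2.86]. Speed limits (rad/s): [2.39, 2.39, 3.01, 3.01, 3.14, 3.14, 3.14].

### API

Orientations are given as [roll, pitch, yaw] about the fixed x, y, z axes, in that order (R = Rz(yaw) Ry(pitch) Rx(roll)).
In Python, from plant import monitor, vision, finish_job, robot gives the robot as it stands.
- The arm moves only by the tool step_arm, never from a script. Its arguments are lists of equal length, an entry for each row: "delta_pos": the shift along the tool's x, y, z in m, a list of three; "turn": the turn about the tool's z in degrees. In form: {"delta_pos": [[dx, dy, dz], ...], "turn": [turn, ...]}. A call has 1 to 8 rows; each row shifts and turns the commanded pose from where the row before left it, along the tool's axes as they then stand; what a row does not reach is not made up. A row lasts 1/12 s, in which the tool goes at most 41.7 mm and 7.16 degrees, less where a joint would pass 70% of its speed; a pose out of reach is approached as far as the arm can. A call is refused whole if a number of a shift passes 0.0417 or a number of a turn 7.16, either way. A call with a gripper value outside its range is refused whole. "jaw" is the opening in per cent of the stroke, from 0 (shut) to 100 (fully open), set as the call begins (left out, the last holds). The fingers move at their own pace and stop on an object; "newtons" is the grip in N (left out, the last holds). Time passes only in rows, so rows that do not move let the fingers close. It gives the time, the measured TCP pose, the force, the opening and the grip force at its end, in the units of the state.
- monitor.get_obs(): the state, without advancing time (a new reading comes with each control period).
- vision.capture(name): name is "scene" or "side" or "wrist"; returns the picture (384x512x3 uint8, red, green, blue); there is no depth.
- vision.camera_model(name): a dict with "intrinsics" (3x3 intrinsics, pixels), "rvec" (rotation vector, rad) and "tvec" (3), from world to camera coordinates, as OpenCV has them. Camera axes: x right, y down, z forward; pixel columns grow to the right and rows downward; lengths in m; the calibration is good to about 2 mm. A picture is of the moment at which its call begins: read the wrist's pose just before it. camera_model takes no time and is no camera call; for the wrist camera it gives the pose at the moment of the call.
- finish_job(): hands the job in; it is judged then, once.
The state is a dict: "t": time; "joint_pos": joint angles; "joint_velocities": joint speeds; "tau": joint torques, N m; "tcp_pos": TCP position; "ee_rot": TCP orientation; "wrist_force": force on the tool from outside, world axes, zero at the start; "moment": the same for the moment, N m; "opening": opening from 0.0 (shut) to 1.0 (fully open); "finger_force": force on a finger pad.
Only numpy, scipy, OpenCV 4.12 (cv2) and the standard library are available. Lean on these libraries where they do the work, as an engineer would, in place of code of your own. Each camera call takes 0.05 s, during which the arm holds its last target. There are 200 camera calls.

## Working session

There is one attempt and no reset: what is moved stays moved. The work goes in short steps, Python scripts to look and compute and a tool call to move; the robot and the scene stay as the last step left them, time stands still between calls to the robot, and variables do not carry over. Pictures are saved under pics/ and viewed, at most 14 in all, crops included, and the job is handed in when it is done.

Besides the shell and the picture viewer there is one more tool, called after "Call:" as a command line: name --pt "numbers of a row" for each row, then --argument value for the rest. step_arm: Moves the arm, as the interface text tells. Its arguments: {"type":"object","properties":{"delta_pos":{"type":"array","items":{"type":"array","items":{"type":"number"}}},"turn":{"type":"array","items":{"type":"number"}},"jaw":{"type":"number"},"newtons":{"type":"number"}},"required":["delta_pos","turn"]}

```bash
mkdir -p pics; ls
python3 - <<'E'
from plant import monitor, vision, robot
import cv2
o=monitor.get_obs();print(o)
for n in("scene","side"):
    cv2.imwrite(f"pics/{n}0.png",cv2.cvtColor(vision.capture(n),cv2.COLOR_RGB2BGR)); print(vision.camera_model(n))
E
```

```text
pics
{'t': 0.0, 'joint_pos': array([ 1.10078889,  0.41190429, -0.01274444,  1.59704296,  0.00560688,
        1.13426024, -0.08221244]), 'joint_velocities': array([-0.00025099,  0.00034778, -0.00096465,  0.00234959,  0.00058225,
        0.00053717, -0.00055445]), 'tau': array([ 2.31570757e-04, -5.87951946e+01,  6.41690567e-01, -2.91084749e+01,
       -5.39121393e-02,  1.82508799e-02,  1.32695841e-04]), 'tcp_pos': array([ 0.24421786, -0.57479071,  0.23280659]), 'ee_rot': array([-3.14001701e+00,  1.04878122e-04,  4.01852345e-01]), 'wrist_force': array([0.76045846, 0.4745332 , 0.65417938]), 'moment': array([ 0.01039727, -0.01128863, -0.03003495]), 'finger_force': 0.0, 'opening': 0.9983788210359567}
{'intrinsics': array([[445.98403171,   0.        , 253.917201  ],
       [  0.        , 445.98403171, 193.76034626],
       [  0.        ,   0.        ,   1.        ]]), 'rvec': array([ 0.93101575, -2.08867932,  1.3811816 ]), 'tvec': array([0.20934605, 0.23444923, 1.51824511])}
{'intrinsics': array([[447.08673379,   0.        , 258.76847002],
       [  0.        , 447.08673379, 192.22027199],
       [  0.        ,   0.        ,   1.        ]]), 'rvec': array([ 2.28016162, -0.26798098,  0.10995929]), 'tvec': array([-5.32785900e-01,  1.09481337e-03,  1.63883543e+00])}
```

View pics/scene0.png

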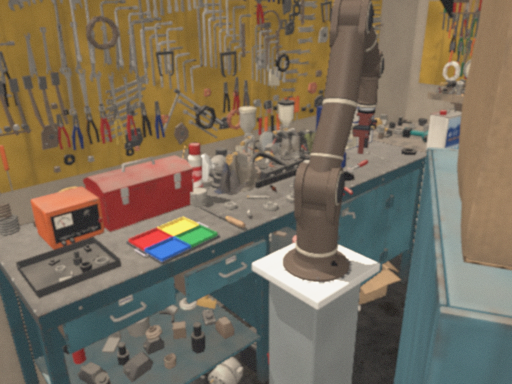

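View pics/side0.png

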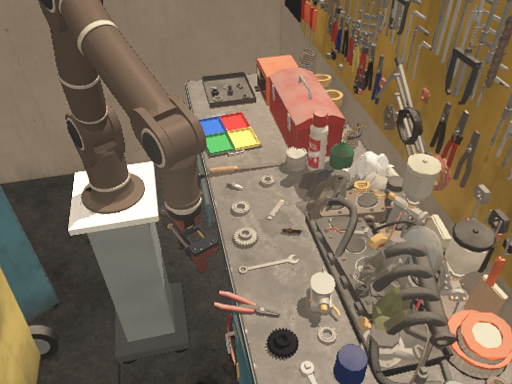

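The side view shows the blue bin (212,127), red (235,122), green (218,144) and yellow (242,140). The grey gear is at (245,238) and the black decoy at (283,343). Bearing candidates are (240,208), (267,181) and a ring at (327,335). The pale plug is at (234,186), the dark plug at (291,231) and the bar at (275,209). I'll measure these and look at one enlarged crop.

```bash
cat > h.py <<'E'
import numpy as np, cv2
from plant import monitor, vision
def ray(n,uv,z,m=None):
    m=m or vision.camera_model(n); R=cv2.Rodrigues(np.array(m['rvec']))[0]; t=np.array(m['tvec']).ravel()
    uv=np.atleast_2d(np.array(uv,float)); d=(np.c_[uv,np.ones(len(uv))]@np.linalg.inv(m['intrinsics']).T)@R
    c=-R.T@t; return c+d*((z-c[2])/d[:,2])[:,None]
def proj(n,P,m=None):
    m=m or vision.camera_model(n)
    return cv2.projectPoints(np.array(P,float).reshape(-1,1,3),np.array(m['rvec']),np.array(m['tvec']),m['intrinsics'],None)[0][:,0]
def shot(n,f,crop=None,k=1):
    m=vision.camera_model(n); im=cv2.cvtColor(vision.capture(n),cv2.COLOR_RGB2BGR); cv2.imwrite(f,im)
    return im,m
E
python3 - <<'E'
from h import *
im=cv2.imread("pics/side0.png")
cv2.imwrite("pics/side0c.png",cv2.resize(im[100:290,190:350],None,fx=3.1,fy=3.1,interpolation=cv2.INTER_CUBIC))
for k,uv,z in [("blue",(212,127),.02),("red",(235,122),.02),("green",(218,144),.02),("yel",(242,140),.02),("gear",(245,238),.02),("bearA",(240,208),.016),("bearB",(267,181),.016),("ringC",(327,335),.016),("plug",(234,186),.01),("burnt",(291,231),.01),("feel",(275,209),.01)]:
    p=ray("side",uv,z)[0]; print(k,p.round(3),np.hypot(*p[:2]).round(3))
E
```

```text
blue [0.414 0.314 0.02 ] 0.52
red [0.518 0.329 0.02 ] 0.614
green [0.419 0.183 0.02 ] 0.457
yel [0.52  0.188 0.02 ] 0.553
gear [ 0.419 -0.353  0.02 ] 0.548
bearA [ 0.432 -0.207  0.016] 0.479
bearB [ 0.558 -0.089  0.016] 0.565
ringC [ 0.559 -0.74   0.016] 0.927
plug [ 0.435 -0.08   0.01 ] 0.442
burnt [ 0.575 -0.349  0.01 ] 0.672
feel [ 0.55  -0.235  0.01 ] 0.598
```

View pics/side0c.png

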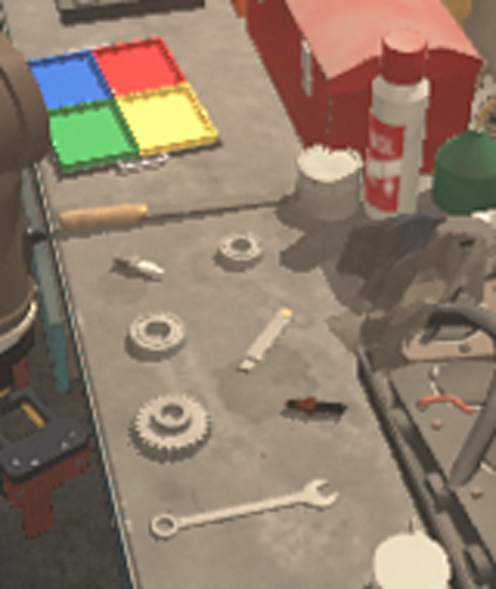

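The crop shows two bearings. (240,208) is visibly the larger, and (267,181) is smaller, so (267,181) is the kit bearing; I'll check the sizes from close by. The plug at (234,186) has a white insulator, so it is the clean one. The one at (291,231) is brown and black, so it is burnt. The grey gear is at (245,238). I'm moving above the gear.

Call:
step_arm --pt "0.035 -0.019 0" --pt "0.035 -0.019 0" --pt "0.035 -0.019 0" --pt "0.035 -0.019 0" --pt "0.035 -0.019 0" --pt "0.035 -0.019 0" --pt "0.035 -0.019 0" --pt "0 0 0" --turn '[0,0,0,0,0,0,0,0]'

```text
t: 0.77
tcp_pos: [0.4236, -0.3491, 0.2336]
ee_rot: [-3.139, -0.004, 0.413]
wrist_force: [-0.5, 0.9, 0.5]
opening: 1.001
finger_force: 0.0
```

Run:
```python
from h import *
o=monitor.get_obs(); print(o['tcp_pos'],o['ee_rot'],o['t'])
im,m=shot("wrist","pics/w1.png"); R=cv2.Rodrigues(np.array(m['rvec']))[0];print(-R.T@np.array(m['tvec']).ravel(),R[2])
# bins from side
s=cv2.imread("pics/side0.png"); h=cv2.cvtColor(s,cv2.COLOR_BGR2HSV)
for n,a,b,c in[("red",0,8,(235,122)),("yel",22,35,(242,140)),("green",45,80,(218,144)),("blue",100,125,(212,127))]:
    k=cv2.inRange(h,(a,110,60),(b,255,255)); k[:,:195]=0;k[:105]=0;k[160:]=0;k[:,265:]=0
    p=np.argwhere(k)[:,::-1]; P=ray("side",p,.014)[:,:2].astype(np.float32)
    print(n,len(p),P.mean(0),cv2.minAreaRect(P))
```

```text
[ 0.42357534 -0.34911986  0.23360475] [-3.13934463 -0.00369305  0.41250888] 0.7667
[ 0.49327527 -0.31913355  0.38441248] [-0.25673394 -0.11046289 -0.96014876]
red 374 [0.5194339  0.34857136] ((0.5203697085380554, 0.34960073232650757), (0.10341176390647888, 0.12958648800849915), 5.105907440185547)
yel 368 [0.5273924  0.20964332] ((0.5290300846099854, 0.21298198401927948), (0.1104268953204155, 0.13380183279514313), 6.1975274085998535)
green 385 [0.42159852 0.20208043] ((0.42345139384269714, 0.20800548791885376), (0.10301932692527771, 0.12917070090770721), 5.2356858253479)
blue 331 [0.4174303  0.33656126] ((0.4177033305168152, 0.3389321565628052), (0.09028372168540955, 0.1291322112083435), 4.788413047790527)
```

View pics/w1.png

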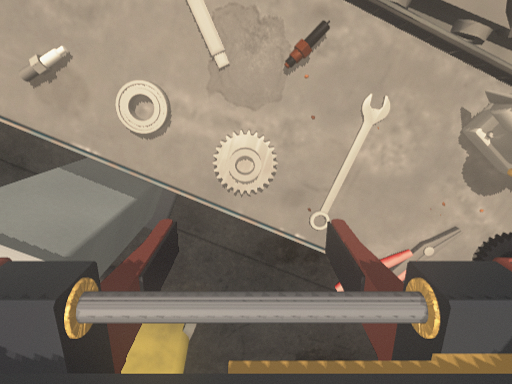

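The wrist view shows the gear at (245,162), with its hub opening at (246,165). The large bearing is at (142,106), the clean plug at (47,62), the feeler gauge end at (222,66) and the burnt plug at (307,45).

```bash
cat >> h.py <<'E'
def circ(n,im,m,uv,z,r,dr=.004):
    # refine centre/radius of a circle of radius r at height z: maximise radial gradient
    from scipy.optimize import differential_evolution as DE
    g=cv2.GaussianBlur(cv2.cvtColor(im,cv2.COLOR_BGR2GRAY).astype(np.float32),(0,0),.8)
    c=ray(n,uv,z,m)[0]; a=np.linspace(0,2*np.pi,90); 
    def s(x,rr):
        P=np.c_[x[0]+rr*np.cos(a),x[1]+rr*np.sin(a),0*a+z]; q=proj(n,P,m).astype(np.float32)
        return cv2.remap(g,q[:,:1],q[:,1:],1)
    f=lambda x:-np.median(s(x,x[2]-.0015)-s(x,x[2]+.0015))
    b=DE(f,[(c[0]-.012,c[0]+.012),(c[1]-.012,c[1]+.012),(r-dr,r+dr)],seed=0,tol=1e-4)
    return b.x,-b.fun
def tool(d,yaw): # world xy -> tool xy
    c,s=np.cos(yaw),np.sin(yaw); return np.array([c*d[0]+s*d[1], s*d[0]-c*d[1]])
E
python3 - <<'E'
from h import *
im=cv2.imread("pics/w1.png"); m=vision.camera_model("wrist")
print(ray("wrist",(245,162),.016,m),ray("wrist",(246,165),.029,m))
print("gear",circ("wrist",im,m,(245,162),.016,.039))
print("hub",circ("wrist",im,m,(246,165),.029,.020,.002))
print("big",circ("wrist",im,m,(142,106),.016,.029,.006))
print(proj("wrist",[[.4236,-.3491,.02]]))
E
```

```text
[[ 0.41954314 -0.34431317  0.016     ]] [[ 0.41916227 -0.34609541  0.029     ]]
gear (array([ 0.41857369, -0.34432109,  0.03579889]), np.float64(34.96443176269531))
hub (array([ 0.41828865, -0.3446527 ,  0.01894414]), np.float64(30.32098388671875))
big (array([ 0.4314362 , -0.20692025,  0.02996033]), np.float64(56.745452880859375))
[[249.79238629 161.1931216 ]]
```

Hub at (0.4185, -0.3445), and the large bearing measures about 60 mm, which matches. Descending onto the hub.

Call:
step_arm --pt "-0.003 -0.006 0.02" --pt "0 0 0.04" --pt "0 0 0.04" --pt "0 0 0.04" --pt "0 0 0.03" --pt "0 0 0.02" --pt "0 0 0.01" --pt "0 0 0" --turn '[0,0,0,0,0,0,0,0]'

```text
t: 1.48
tcp_pos: [0.4108, -0.3525, 0.0314]
ee_rot: [-3.138, 0.003, 0.401]
wrist_force: [-0.3, 0.2, 0.7]
opening: 0.999
finger_force: 0.0
```

Run:
```python
from h import *
o=monitor.get_obs(); print(o['tcp_pos'],o['ee_rot'],abs(o['joint_velocities']).max())
im,m=shot("wrist","pics/w2.png")
c=proj("wrist",[[.418,-.348,.029]],m)[0];print(c)
print("hub",circ("wrist",im,m,c,.029,.020,.001)); print("gear",circ("wrist",im,m,c+[0,-5],.016,.039))
```

```text
[ 0.41084548 -0.35252865  0.03137434] [-3.13806634e+00  2.58138217e-03  4.00783618e-01] 0.05543070361110981
[248.81795725 227.94148442]
hub (array([ 0.42246789, -0.3401424 ,  0.01900532]), np.float64(10.075332641601562))
gear (array([ 0.42233632, -0.34057199,  0.03567531]), np.float64(34.368255615234375))
```

View pics/w2.png

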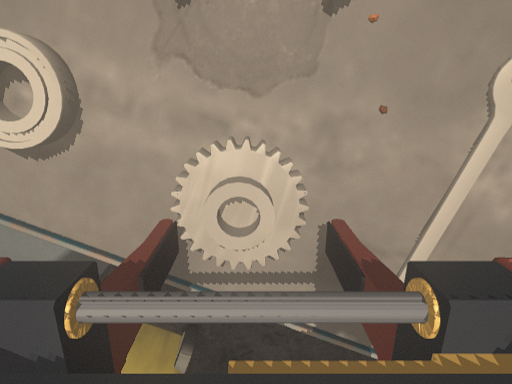

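Run:
```python
from h import *
o=monitor.get_obs(); m=vision.camera_model("wrist")
g=ray("wrist",[(240,203)],.016,m)[0]; h=ray("wrist",[(238.5,216)],.029,m)[0]; print(g,h,o['tcp_pos'])
print(proj("wrist",[o['tcp_pos']+[0,0,-.011]],m), tool(h[:2]-o['tcp_pos'][:2],o['ee_rot'][2]))
```

```text
[ 0.42566351 -0.33993186  0.016     ] [ 0.42272655 -0.34077495  0.029     ] [ 0.41187908 -0.35303025  0.03303522]
[[251.31127815 234.97182368]] [ 0.0147704 -0.0070495]
```

Call:
step_arm --pt "0.008 -0.004 0" --pt "0.007 -0.003 0" --pt "0 0 0.004" --pt "0 0 0" --pt "0 0 0" --pt "0 0 0" --turn '[0,0,0,0,0,0]'

```text
t: 2.03
tcp_pos: [0.4238, -0.3406, 0.03]
ee_rot: [3.141, -0.0, 0.402]
wrist_force: [0.5, 0.3, 0.1]
opening: 1.0
finger_force: 0.0
```

Run:
```python
from h import *
im,m=shot("wrist","pics/w3.png"); o=monitor.get_obs(); print(o['tcp_pos'],o['ee_rot'])
c=proj("wrist",[[.4225,-.3405,.029]],m)[0];print(c)
print("hub",circ("wrist",im,m,c,.029,.020,.001)); print("gear",circ("wrist",im,m,c+[0,-5],.016,.039))
```

```text
[ 0.42374826 -0.34061772  0.02992587] [3.14116090e+00 8.89497156e-06 4.01550007e-01]
[250.24490363 244.72867191]
hub (array([ 0.42188143, -0.34023234,  0.01900117]), np.float64(40.350341796875))
gear (array([ 0.41933793, -0.33750548,  0.03797832]), np.float64(29.034648895263672))
```

View pics/w3.png

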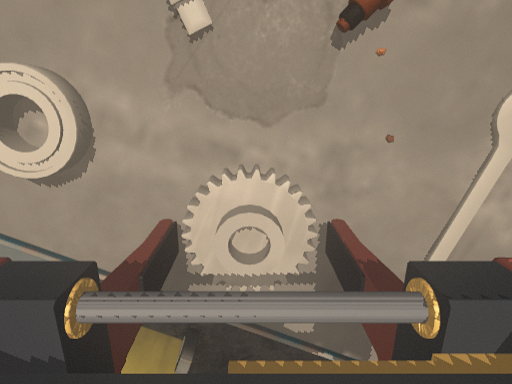

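The hub is centred between the fingers, at about (250,243). Closing and lifting.

Call:
step_arm --pt "-0.002 0 0.001" --pt "0 0 0" --pt "0 0 0" --pt "0 0 0" --pt "0 0 0" --pt "0 0 0" --pt "0 0 0" --pt "0 0 0" --turn '[0,0,0,0,0,0,0,0]' --jaw 0 --newtons 35

```text
t: 2.75
tcp_pos: [0.4219, -0.3409, 0.0286]
ee_rot: [-3.141, 0.0, 0.402]
wrist_force: [-0.5, -0.5, 0.7]
opening: 0.442
finger_force: 35.0
```

Call:
step_arm --pt "0 0 -0.01" --pt "0 0 -0.02" --pt "0 0 -0.03" --pt "0 0 -0.03" --pt "0 0 -0.02" --pt "0 0 0" --pt "0 0 0" --turn '[0,0,0,0,0,0,0]'

```text
t: 3.33
tcp_pos: [0.4223, -0.3414, 0.1396]
ee_rot: [3.14, -0.001, 0.402]
wrist_force: [-0.1, -0.1, -4.2]
opening: 0.439
finger_force: 35.0
```

Held (opening 39 mm, load 4 N). Carrying the gear to the blue bin.

Call:
step_arm --pt "0.0075 -0.0175 -0.01" --pt "0.015 -0.035 0" --pt "0.015 -0.035 0" --pt "0.015 -0.035 0" --pt "0.015 -0.035 0" --pt "0.015 -0.035 0" --pt "0.015 -0.035 0" --pt "0.015 -0.035 0" --turn '[0,0,0,0,0,0,0,0]'

```text
t: 4.0
tcp_pos: [0.4212, -0.0538, 0.1471]
ee_rot: [-3.14, 0.003, 0.402]
wrist_force: [1.1, 0.1, -2.8]
opening: 0.442
finger_force: 35.0
```

Call:
step_arm --pt "0.015 -0.035 0" --pt "0.015 -0.035 0" --pt "0.015 -0.035 0" --pt "0.015 -0.035 0" --pt "0.015 -0.035 0" --pt "0.015 -0.035 0" --pt "0.015 -0.035 0" --pt "0.015 -0.035 0" --turn '[0,0,0,0,0,0,0,0]'

```text
t: 4.67
tcp_pos: [0.4223, 0.2502, 0.1468]
ee_rot: [3.141, 0.003, 0.402]
wrist_force: [0.2, -0.5, -3.0]
opening: 0.439
finger_force: 35.0
```

Call:
step_arm --pt "0.015 -0.035 0" --pt "0.015 -0.035 0" --pt "0.0075 -0.0175 0" --pt "0 0 0" --pt "0 0 0" --pt "0 0 0" --pt "0 0 0" --pt "0 0 0" --turn '[0,0,0,0,0,0,0,0]'

```text
t: 5.33
tcp_pos: [0.4244, 0.3426, 0.1482]
ee_rot: [3.141, 0.001, 0.4]
wrist_force: [-1.4, 0.1, -4.6]
opening: 0.439
finger_force: 35.0
```

Run:
```python
from h import *
im,m=shot("wrist","pics/w4.png"); o=monitor.get_obs(); print(o['tcp_pos'],o['ee_rot'],o['joint_pos'],o['finger_force'])
im2,_=shot("side","pics/s4.png")
np.save("m4.npy",m,allow_pickle=True)
cv2.imwrite("pics/s4c.png",np.hstack([cv2.resize(im,(400,300)),cv2.resize(im2,(400,300))]))
```

```text
[0.42446605 0.34290955 0.14845354] [3.14090748e+00 3.69500830e-04 4.00052857e-01] [-0.40403151  0.41186535 -0.46605414  1.85907511  0.22801043  0.92372731
 -2.14579681] 34.99809890985489
```

View pics/s4c.png

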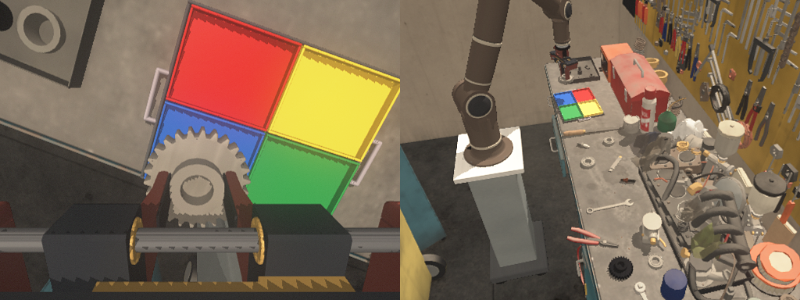

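The wrist view (400-wide half) shows the gear held over blue. The junction of the four bins is at (266,131), with red filling (190,3)–(264,130). I'll fit the bin poses from this view.

Run:
```python
from h import *
m=np.load("m4.npy",allow_pickle=True).item(); im=cv2.imread("pics/w4.png"); h=cv2.cvtColor(im,cv2.COLOR_BGR2HSV)
k=cv2.inRange(h,(0,150,120),(8,255,255)); k[:,:200]=0;k[180:]=0
C=max(cv2.findContours(k,0,1)[0],key=cv2.contourArea)
P=ray("wrist",C[:,0],.02,m)[:,:2].astype(np.float32); print("red",cv2.minAreaRect(P))
J=ray("wrist",[(340.5,168)],.02,m)[0];print("junction",J)
a=np.radians(5.2);R=np.array([[np.cos(a),-np.sin(a)],[np.sin(a),np.cos(a)]])
for n,d in dict(red=(.053,.065),yel=(.053,-.065),blue=(-.053,.065),green=(-.053,-.065)).items(): print(n,J[:2]+R@d)
```

```text
red ((0.5160064101219177, 0.33811140060424805), (0.10356171429157257, 0.12716101109981537), 5.075089931488037)
junction [0.47019725 0.26988332 0.02      ]
red [0.517088   0.33941933]
yel [0.52887024 0.20995436]
blue [0.41152425 0.32981227]
green [0.42330649 0.2003473 ]
```

Red measures 103.6 x 127 mm at 5.1°, which matches. Blue centre is (0.411, 0.329). Lowering the gear.

Call:
step_arm --pt "-0.009 0.004 0" --pt "-0.009 0.004 0.01" --pt "0 0 0.025" --pt "0 0 0.03" --pt "0 0 0.025" --pt "0 0 0.01" --pt "0 0 0" --pt "0 0 0" --turn '[0,0,0,0,0,0,0,0]'

```text
t: 6.1
tcp_pos: [0.4106, 0.3298, 0.0491]
ee_rot: [3.142, 0.0, 0.402]
wrist_force: [-0.5, -0.5, -2.8]
opening: 0.438
finger_force: 35.0
```

Call:
step_arm --pt "0 0 0.005" --pt "0 0 0.005" --pt "0 0 0" --pt "0 0 0" --pt "0 0 0" --turn '[0,0,0,0,0]'

```text
t: 6.52
tcp_pos: [0.4109, 0.33, 0.039]
ee_rot: [-3.141, -0.001, 0.402]
wrist_force: [-1.0, 0.4, -3.6]
opening: 0.44
finger_force: 35.0
```

Call:
step_arm --pt "0 0 0.002" --pt "0 0 0" --pt "0 0 0" --turn '[0,0,0]'

```text
t: 6.77
tcp_pos: [0.4108, 0.33, 0.0367]
ee_rot: [-3.142, -0.0, 0.402]
wrist_force: [0.4, 0.5, -3.9]
opening: 0.444
finger_force: 35.0
```

Call:
step_arm --pt "0 0 0" --pt "0 0 0" --pt "0 0 0" --pt "0 0 0" --pt "0 0 -0.005" --pt "0 0 -0.02" --pt "0 0 -0.03" --pt "0 0 -0.04" --turn '[0,0,0,0,0,0,0,0]' --jaw 90

```text
t: 7.43
tcp_pos: [0.4093, 0.3288, 0.1311]
ee_rot: [3.141, 0.005, 0.402]
wrist_force: [0.2, -0.2, -0.7]
opening: 0.901
finger_force: 0.0
```

Call:
step_arm --pt "0 0 -0.04" --pt "-0.0024 0.0365 -0.02" --pt "-0.0024 0.0365 0" --pt "-0.0024 0.0365 0" --pt "-0.0024 0.0365 0" --pt "-0.0024 0.0365 0" --pt "-0.0024 0.0365 0" --pt "-0.0024 0.0365 0" --turn '[0,0,0,0,0,0,0,0]'

```text
t: 8.1
tcp_pos: [0.4954, 0.0865, 0.1923]
ee_rot: [3.141, -0.001, 0.402]
wrist_force: [-0.1, -0.1, -0.7]
opening: 0.902
finger_force: 0.0
```

Call:
step_arm --pt "-0.0024 0.0365 0" --pt "-0.0024 0.0365 0" --pt "-0.0024 0.0365 0" --pt "-0.0024 0.0365 0" --pt "-0.0024 0.0365 0" --pt "0 0 0" --pt "0 0 0" --pt "0 0 0" --turn '[0,0,0,0,0,0,0,0]'

```text
t: 8.77
tcp_pos: [0.5552, -0.0837, 0.1918]
ee_rot: [-3.141, -0.0, 0.402]
wrist_force: [-0.1, 0.6, -0.6]
opening: 0.897
finger_force: 0.0
```

Run:
```python
from h import *
im,m=shot("wrist","pics/w5.png"); o=monitor.get_obs(); print(o['tcp_pos'],o['ee_rot'],o['joint_pos'],o['wrist_force'])
np.save("m5.npy",m,allow_pickle=True); print(proj("wrist",[[.558,-.082,.016]],m))
im2,_=shot("side","pics/s5.png")
cv2.imwrite("pics/s5c.png",np.hstack([im,cv2.resize(im2[100:200,190:266],(288,384))]))
```

```text
[ 0.55518012 -0.08292388  0.19182416] [-3.14081302e+00 -2.40496138e-04  4.03470276e-01] [ 0.29089759  0.36262996 -0.29162645  1.7873504   0.11984437  1.00903956
 -1.21411949] [-0.72039001  0.32239369  0.56802434]
[[251.07918106 168.17390739]]
```

View pics/s5c.png

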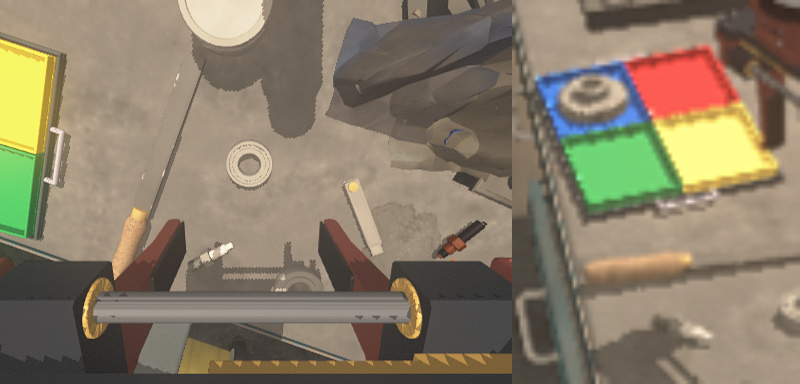

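The gear lies in the blue bin. The small bearing is at (249,164), the clean plug at (212,253) partly shaded, the feeler gauge from (352,184) to (375,250), and the burnt plug at (461,240). I'll check the bearing's size and the other poses.

Run:
```python
from h import *
m=np.load("m5.npy",allow_pickle=True).item(); im=cv2.imread("pics/w5.png")
x,s=circ("wrist",im,m,(249,164),.016,.028,.006); print(x,s, ray("wrist",[(249.5,163)],.016,m))
o=monitor.get_obs(); print(tool(x[:2]-o['tcp_pos'][:2],o['ee_rot'][2]))
print("feeler",ray("wrist",[(350,181),(375,253)],.01,m)); print("plug ends",ray("wrist",[(190,265),(233,244)],.01,m))
print("cup,bag",ray("wrist",[(230,40),(330,110)],.06,m))
```

```text
[ 0.56175577 -0.0778337   0.02529296] 50.238365173339844 [[ 0.56270838 -0.07810686  0.016     ]]
[ 0.00792777 -0.00185552]
feeler [[ 0.58722447 -0.19280485  0.01      ]
 [ 0.51795695 -0.26495812  0.01      ]]
plug ends [[ 0.41305038 -0.06053445  0.01      ]
 [ 0.46088263 -0.09914579  0.01      ]]
cup,bag [[ 0.66341934 -0.01781742  0.06      ]
 [ 0.64511408 -0.12327021  0.06      ]]
```

It measures 51–52 mm, so it is the small bearing, at (0.562, -0.078). I'm turning to yaw 0.09, which is aligned with the bins and clear of the bag and cup, then descending.

Call:
step_arm --pt "0 0 0" --pt "0 0 0" --pt "0 0 0" --pt "0.0073 -0.0047 0.02" --pt "0 0 0.035" --pt "0 0 0.035" --pt "0 0 0.03" --pt "0 0 0.02" --turn '[6,6,6,0,0,0,0,0]'

```text
t: 9.53
tcp_pos: [0.5607, -0.0771, 0.0491]
ee_rot: [-3.14, 0.003, 0.09]
wrist_force: [-0.8, -0.7, -0.9]
opening: 0.897
finger_force: 0.0
```

Call:
step_arm --pt "0 0 0.01" --pt "0 0 0" --pt "0 0 0" --pt "0 0 0" --turn '[0,0,0,0]'

```text
t: 9.87
tcp_pos: [0.5634, -0.0787, 0.0432]
ee_rot: [3.141, -0.002, 0.088]
wrist_force: [-1.0, -0.6, 1.2]
opening: 0.901
finger_force: 0.0
```

Call:
step_arm --pt "-0.001 0 0.015" --pt "0 0 0.01" --pt "0 0 0.003" --pt "0 0 0" --pt "0 0 0" --turn '[0,0,0,0,0]'

```text
t: 10.28
tcp_pos: [0.5616, -0.0792, 0.0141]
ee_rot: [3.142, -0.0, 0.088]
wrist_force: [0.1, 0.5, -0.0]
opening: 0.901
finger_force: 0.0
```

Call:
step_arm --pt "0 0 0" --pt "0 0 0" --pt "0 0 0" --pt "0 0 0" --pt "0 0 0" --pt "0 0 0" --pt "0 0 0" --turn '[0,0,0,0,0,0,0]' --jaw 0 --newtons 25

```text
t: 10.87
tcp_pos: [0.5615, -0.0791, 0.0139]
ee_rot: [-3.142, -0.0, 0.088]
wrist_force: [-1.3, 0.7, 3.1]
opening: 0.573
finger_force: 25.0
```

Call:
step_arm --pt "0 0 -0.01" --pt "0 0 -0.02" --pt "0 0 -0.03" --pt "0 0 -0.03" --pt "0 0 -0.03" --pt "0 0 0" --pt "0 0 0" --turn '[0,0,0,0,0,0,0]'

```text
t: 11.45
tcp_pos: [0.5623, -0.0795, 0.1357]
ee_rot: [3.141, -0.004, 0.087]
wrist_force: [-0.2, 1.3, -2.3]
opening: 0.573
finger_force: 25.0
```

Call:
step_arm --pt "-0.0008 -0.02 0" --pt "-0.0008 -0.038 0" --pt "-0.0008 -0.038 0" --pt "-0.0008 -0.038 0" --pt "-0.0008 -0.038 0" --pt "-0.0008 -0.038 0" --pt "-0.0008 -0.038 0" --pt "-0.0008 -0.038 0" --turn '[0,0,0,0,0,0,0,0]'

```text
t: 12.12
tcp_pos: [0.5284, 0.2062, 0.1321]
ee_rot: [3.141, 0.003, 0.088]
wrist_force: [-0.2, 0.4, -2.0]
opening: 0.574
finger_force: 25.0
```

Call:
step_arm --pt "-0.0008 -0.038 0" --pt "-0.0008 -0.038 0" --pt "-0.0008 -0.038 0" --pt "-0.0003 -0.02 0" --pt "0 0 0.04" --pt "0 0 0.03" --pt "0 0 0" --pt "0 0 0" --turn '[0,0,0,0,0,0,0,0]'

```text
t: 12.78
tcp_pos: [0.5137, 0.3369, 0.0612]
ee_rot: [3.138, 0.005, 0.088]
wrist_force: [1.0, -0.0, -0.9]
opening: 0.572
finger_force: 25.0
```

Call:
step_arm --pt "0 0 0" --pt "0 0 0" --turn '[0,0]'

```text
t: 12.95
tcp_pos: [0.5166, 0.3387, 0.0654]
ee_rot: [-3.14, -0.002, 0.087]
wrist_force: [0.9, -0.3, -0.2]
opening: 0.577
finger_force: 25.0
```

Call:
step_arm --pt "0 0 0.02" --pt "0 0 0.015" --pt "0 0 0.005" --pt "0 0 0.003" --pt "0 0 0" --pt "0 0 0" --turn '[0,0,0,0,0,0]'

```text
t: 13.45
tcp_pos: [0.5164, 0.3388, 0.0222]
ee_rot: [-3.14, -0.002, 0.087]
wrist_force: [1.0, 0.5, -1.2]
opening: 0.575
finger_force: 25.0
```

Call:
step_arm --pt "0 0 0" --pt "0 0 0" --pt "0 0 0" --pt "0 0 -0.005" --pt "0 0 -0.015" --pt "0 0 -0.03" --pt "0 0 -0.04" --pt "0 0 -0.04" --turn '[0,0,0,0,0,0,0,0]' --jaw 75

```text
t: 14.12
tcp_pos: [0.5147, 0.338, 0.1517]
ee_rot: [3.141, 0.002, 0.088]
wrist_force: [1.2, -0.0, 1.0]
opening: 0.749
finger_force: 0.0
```

Call:
step_arm --pt "-0.0094 0.0345 -0.04" --pt "-0.0094 0.0345 0" --pt "-0.0094 0.0345 0" --pt "-0.0094 0.0345 0" --pt "-0.0094 0.0345 0" --pt "-0.0094 0.0345 0" --pt "-0.0094 0.0345 0" --pt "-0.0094 0.0345 0" --turn '[0,0,0,0,0,0,0,0]'

```text
t: 14.78
tcp_pos: [0.4657, 0.0632, 0.1823]
ee_rot: [-3.142, -0.001, 0.088]
wrist_force: [0.8, 0.0, -0.2]
opening: 0.747
finger_force: 0.0
```

Call:
step_arm --pt "-0.0094 0.0345 0" --pt "-0.0094 0.0345 0" --pt "-0.0094 0.0345 0" --pt "-0.0094 0.0345 0" --pt "0 0 0" --pt "0 0 0" --pt "0 0 0" --turn '[0,0,0,0,0,0,0]' --jaw 55

```text
t: 15.37
tcp_pos: [0.4411, -0.0756, 0.1822]
ee_rot: [-3.141, -0.001, 0.087]
wrist_force: [0.0, 1.2, 0.5]
opening: 0.552
finger_force: 0.0
```

Call:
step_arm --pt "0 0 0" --pt "0 0 0" --pt "0 0 0" --pt "0 0 0" --pt "0 0 0" --pt "0 0 0" --pt "0 0 0" --pt "0 0 0" --turn '[7,7,7,7,7,7,2,0]'

```text
t: 16.03
tcp_pos: [0.4412, -0.0742, 0.1818]
ee_rot: [-3.141, 0.0, -0.679]
wrist_force: [0.3, 0.5, -0.1]
opening: 0.547
finger_force: 0.0
```

Run:
```python
from h import *
im,m=shot("wrist","pics/w6.png"); o=monitor.get_obs(); print(o['tcp_pos'],o['ee_rot'],o['joint_pos'],o['wrist_force'])
np.save("m6.npy",m,allow_pickle=True); print(proj("wrist",[[.4405,-.083,.01]],m))
im2,_=shot("side","pics/s6.png")
cv2.imwrite("pics/s6c.png",np.hstack([im,cv2.resize(im2[100:200,190:266],(288,384))]))
```

```text
[ 0.44113411 -0.07441602  0.1817715 ] [-3.14123129e+00  1.37307755e-04 -6.76310695e-01] [ 0.12761289  0.17153419 -0.0766581   2.06602741  0.01615476  0.90448864
 -2.20501584] [ 0.38590571  0.92131284 -0.51927596]
[[257.19364192 168.2868635 ]]
```

View pics/s6c.png

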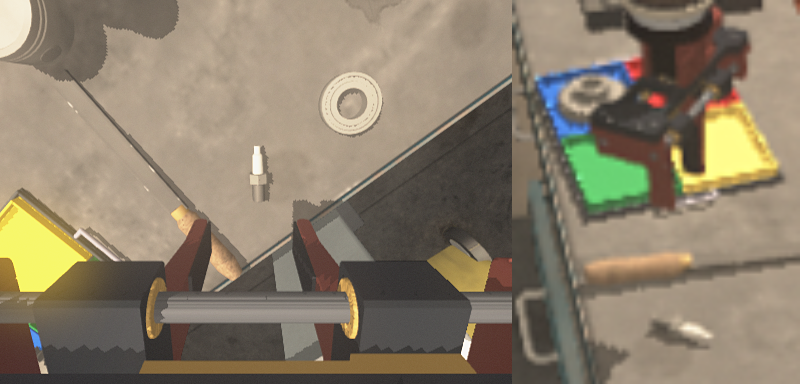

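The white-insulated plug stands upright in the wrist view, hexagon at (260,179), white tip at (257,147) and grey end at (260,200). It is aligned with the tool's x axis.

Run:
```python
from h import *
m=np.load("m6.npy",allow_pickle=True).item()
e=ray("wrist",[(260,201),(257.5,146)],.0105,m); h=ray("wrist",[(260,180)],.012,m)[0]; d=e[1]-e[0]
o=monitor.get_obs();print(e,np.hypot(*d[:2]),np.arctan2(d[1],d[0]),h, (e.mean(0)+d/np.linalg.norm(d)*.0045), o['tcp_pos'])
print(tool(h[:2]-o['tcp_pos'][:2],o['ee_rot'][2]), "handle",ray("wrist",[(180,210),(240,270)],.015,m))
```

```text
[[ 0.40899575 -0.06188345  0.0105    ]
 [ 0.45950764 -0.09859783  0.0105    ]] 0.062445151275655676 -0.6285172408852417 [ 0.42859181 -0.07740558  0.012     ] [ 0.43789174 -0.0828864   0.0105    ] [ 0.44111437 -0.07474074  0.18178134]
[-0.00810045  0.00991457] handle [[0.45853854 0.01404014 0.015     ]
 [0.35696125 0.01025455 0.015     ]]
```

Call:
step_arm --pt "-0.002 0.009 0.02" --pt "0 0 0.035" --pt "0 0 0.03" --pt "0 0 0.015" --pt "0 0 0" --pt "0 0 0" --pt "0 0 0" --turn '[-2,0,0,0,0,0,0]'

```text
t: 16.72
tcp_pos: [0.4344, -0.0816, 0.0826]
ee_rot: [-3.141, -0.001, -0.644]
wrist_force: [0.2, -0.3, 0.1]
opening: 0.552
finger_force: 0.0
```

Run:
```python
from h import *
im,m=shot("wrist","pics/w7.png"); o=monitor.get_obs(); print(o['tcp_pos'],o['ee_rot'])
np.save("m7.npy",m,allow_pickle=True); c=proj("wrist",[[.434,-.08,.01]],m)[0]; print(c)
x,y=(c-[80,60]).astype(int); print(x,y); cv2.imwrite("pics/w7c.png",cv2.resize(im[y:y+120,x:x+160],None,fx=4,fy=4,interpolation=2))
```

```text
[ 0.43463691 -0.08172458  0.08290941] [-3.14044467e+00 -1.78830387e-03 -6.44590294e-01]
[248.93979266 203.66750254]
168 143
```

View pics/w7c.png

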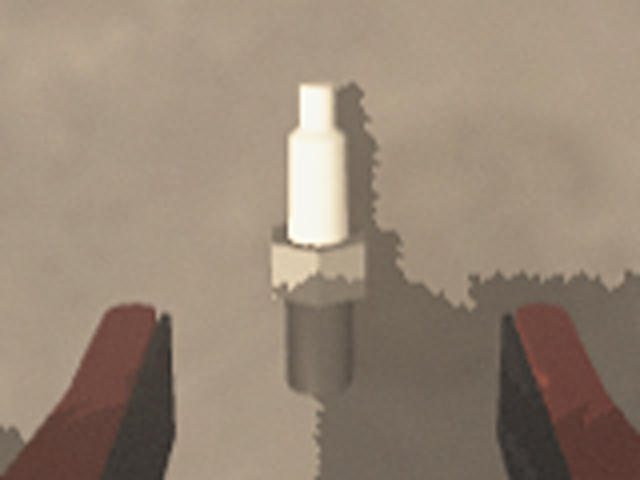

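The crop shows the white tip at (318,83), hexagon top face at (318,272) and thread end at (320,392), with the plug straight along the tool x axis.

Run:
```python
from h import *
m=np.load("m7.npy",allow_pickle=True).item(); o=monitor.get_obs(); t=o['tcp_pos'];y=o['ee_rot'][2];print(t,y)
for n,u,v,z in[("tip",317,83,.0105),("hextop",318,248,.018),("hexbot",318,300,.018),("end",320,392,.0105)]:
    p=ray("wrist",[(168+u/4,143+v/4)],z,m)[0]; print(n,p.round(4),tool(p[:2]-t[:2],y).round(4))
```

```text
[ 0.43463691 -0.08172458  0.08290941] -0.6445902935677654
tip [ 0.4604 -0.0983  0.0105] [ 0.0306 -0.0022]
hextop [ 0.436  -0.0802  0.018 ] [ 0.0002 -0.002 ]
hexbot [ 0.4275 -0.0738  0.018 ] [-0.0104 -0.0021]
end [ 0.4089 -0.0601  0.0105] [-0.0336 -0.0018]
```

Call:
step_arm --pt "-0.004 -0.002 0.02" --pt "0 0 0.025" --pt "0 0 0.018" --pt "0 0 0.006" --pt "0 0 0" --pt "0 0 0" --turn '[0,0,0,0,0,0]'

```text
t: 17.27
tcp_pos: [0.4323, -0.0779, 0.0136]
ee_rot: [-3.141, -0.001, -0.645]
wrist_force: [-0.2, -0.7, -0.0]
opening: 0.551
finger_force: 0.0
```

Call:
step_arm --pt "0 0 0" --pt "0 0 0" --pt "0 0 0" --pt "0 0 0" --pt "0 0 0" --pt "0 0 0" --pt "0 0 0" --turn '[0,0,0,0,0,0,0]' --jaw 0 --newtons 20

```text
t: 17.85
tcp_pos: [0.4319, -0.0779, 0.0131]
ee_rot: [-3.141, -0.001, -0.645]
wrist_force: [-0.5, -0.1, 5.7]
opening: 0.201
finger_force: 20.0
```

Call:
step_arm --pt "0 0 -0.01" --pt "0 0 -0.02" --pt "0 0 -0.03" --pt "0 0 -0.03" --pt "0 0 -0.03" --pt "0 0 0" --pt "0 0 0" --turn '[0,0,0,0,0,0,0]'

```text
t: 18.43
tcp_pos: [0.4325, -0.078, 0.134]
ee_rot: [-3.14, -0.003, -0.646]
wrist_force: [-0.4, 0.8, -0.6]
opening: 0.204
finger_force: 20.0
```

Run:
```python
from h import *
im,m=shot("wrist","pics/w8.png"); o=monitor.get_obs(); print(o['tcp_pos'],o['ee_rot'],o['joint_pos'])
c=proj("wrist",[o['tcp_pos']],m)[0]; print(c)
x,y=(c-[80,70]).astype(int); print(x,y); cv2.imwrite("pics/w8c.png",cv2.resize(im[y:y+120,x:x+160],None,fx=3,fy=3,interpolation=2))
```

```text
[ 0.43149011 -0.07787819  0.13268136] [-3.14131198e+00 -6.73625683e-04 -6.45456884e-01] [ 0.13694677  0.22785122 -0.07887193  2.1377271   0.02560569  0.77614576
 -2.17440974]
[250.59780743 245.29547532]
170 175
```

View pics/w8c.png

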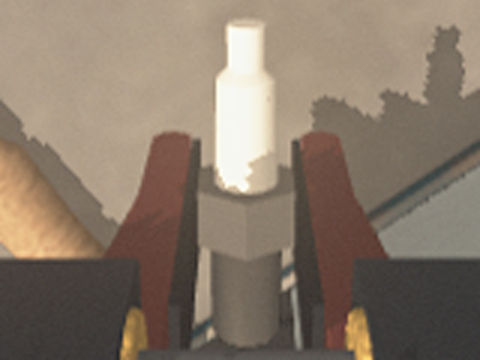

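The plug is held by the hexagon, level, white end forward. Turning back to near the bin's yaw and carrying to yellow.

Call:
step_arm --pt "0 0 -0.01" --pt "0 0 0" --pt "0 0 0" --pt "0 0 0" --pt "0 0 0" --pt "0 0 0" --pt "0 0 0" --turn '[-6.5,-6.5,-6.5,-6.5,-6.5,-6.5,0]'

```text
t: 19.07
tcp_pos: [0.4304, -0.0776, 0.141]
ee_rot: [-3.141, 0.003, 0.041]
wrist_force: [-1.0, 0.8, -1.0]
opening: 0.199
finger_force: 20.0
```

Call:
step_arm --pt "0.0133 -0.0354 0" --pt "0.0133 -0.0354 0" --pt "0.0133 -0.0354 0" --pt "0.0133 -0.0354 0" --pt "0.0133 -0.0354 0" --pt "0.0133 -0.0354 0" --pt "0.0133 -0.0354 0" --pt "0.0133 -0.0354 0" --turn '[0,0,0,0,0,0,0,0]'

```text
t: 19.73
tcp_pos: [0.5275, 0.2105, 0.141]
ee_rot: [3.141, 0.002, 0.031]
wrist_force: [1.3, -1.2, -1.1]
opening: 0.202
finger_force: 20.0
```

Call:
step_arm --pt "0 0 0" --pt "0 0 0.02" --pt "0 0 0.03" --pt "0 0 0.03" --pt "0 0 0" --pt "0 0 0" --pt "0 0 0" --turn '[0,0,0,0,0,0,0]'

```text
t: 20.32
tcp_pos: [0.5281, 0.2091, 0.0632]
ee_rot: [-3.142, 0.0, 0.034]
wrist_force: [0.7, 0.1, -0.5]
opening: 0.2
finger_force: 20.0
```

Call:
step_arm --pt "-0.002 0 0.02" --pt "0 0 0.014" --pt "0 0 0.005" --pt "0 0 0.002" --pt "0 0 0" --pt "0 0 0" --turn '[0,0,0,0,0,0]'

```text
t: 20.82
tcp_pos: [0.5268, 0.2092, 0.023]
ee_rot: [-3.141, -0.002, 0.035]
wrist_force: [0.5, 0.8, -0.5]
opening: 0.206
finger_force: 20.0
```

Call:
step_arm --pt "0 0 0" --pt "0 0 0" --pt "0 0 0" --pt "0 0 -0.005" --pt "0 0 -0.015" --pt "0 0 -0.03" --pt "0 0 -0.04" --pt "0 0 -0.04" --turn '[0,0,0,0,0,0,0,0]' --jaw 45

```text
t: 21.48
tcp_pos: [0.5251, 0.2087, 0.1529]
ee_rot: [3.141, 0.002, 0.036]
wrist_force: [1.7, 0.6, -0.5]
opening: 0.451
finger_force: 0.0
```

Call:
step_arm --pt "0.0008 0.0365 -0.04" --pt "0.0008 0.0365 0" --pt "0.0008 0.0365 0" --pt "0.0008 0.0365 0" --pt "0.0008 0.0365 0" --pt "0.0008 0.0365 0" --pt "0.0008 0.0365 0" --pt "0.0008 0.0365 0" --turn '[0,0,0,0,0,0,0,0]'

```text
t: 22.15
tcp_pos: [0.5419, -0.076, 0.1832]
ee_rot: [3.142, -0.001, 0.035]
wrist_force: [1.6, 0.0, 0.5]
opening: 0.451
finger_force: 0.0
```

Call:
step_arm --pt "0.0008 0.0365 0" --pt "0.0008 0.0365 0" --pt "0.0008 0.0365 0" --pt "0.0008 0.0365 0" --pt "0 0 0" --pt "0 0 0" --turn '[0,0,0,0,0,0]'

```text
t: 22.65
tcp_pos: [0.5498, -0.2228, 0.1826]
ee_rot: [3.141, 0.0, 0.031]
wrist_force: [0.0, 1.4, -0.7]
opening: 0.453
finger_force: 0.0
```

Call:
step_arm --pt "0 0 0" --pt "0 0 0" --pt "0 0 0" --pt "0 0 0" --pt "0 0 0" --pt "0 0 0" --pt "0 0 0" --pt "0 0 0" --turn '[-6.3,-6.3,-6.3,-6.3,-6.3,-6.3,-6.3,0]'

```text
t: 23.32
tcp_pos: [0.5507, -0.2183, 0.1828]
ee_rot: [-3.141, -0.001, 0.812]
wrist_force: [0.6, -0.7, -0.5]
opening: 0.45
finger_force: 0.0
```

Run:
```python
from h import *
im,m=shot("wrist","pics/w9.png"); o=monitor.get_obs(); print(o['tcp_pos'],o['ee_rot'],o['joint_pos'],o['wrist_force'])
np.save("m9.npy",m,allow_pickle=True); print(proj("wrist",[[.5525,-.229,.01]],m))
im2,_=shot("side","pics/s9.png")
cv2.imwrite("pics/s9c.png",np.hstack([im,cv2.resize(im2[100:200,190:266],(288,384))]))
```

```text
[ 0.55066496 -0.21858673  0.1827862 ] [-3.14135448e+00 -6.97216258e-04  8.04998741e-01] [ 0.5219916   0.42344531 -0.30021909  1.72086079  0.14236827  1.01858002
 -0.59391852] [-0.2277899  -0.20934027 -0.47069028]
[[259.71965741 177.37416412]]
```

View pics/s9c.png

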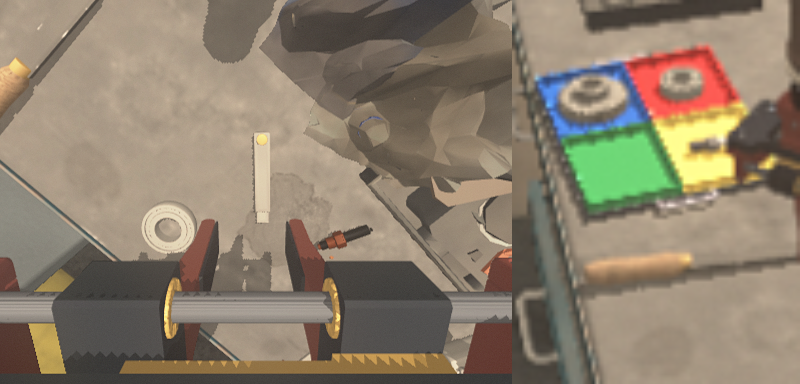

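The feeler gauge runs from (262,132) to (263,223), aligned with the tool x axis. Its neighbours are the burnt plug's near end at (318,246), the tray corner at (365,170) and the bag edge at (305,130). Gear, bearing and plug are in their bins. Checking clearances.

Run:
```python
from h import *
m=np.load("m9.npy",allow_pickle=True).item(); o=monitor.get_obs(); t=o['tcp_pos'];y=o['ee_rot'][2];print(t,y)
for n,u,v,z in[("f1",261.5,132,.01),("f2",263,223,.01),("burnt",320,246,.01),("tray",365,170,.03),("tray2",420,240,.03),("bag",310,130,.05),("bag2",370,165,.08),("bigb",195,228,.016)]:
    p=ray("wrist",[(u,v)],z,m)[0]; print(n,p.round(4),tool(p[:2]-t[:2],y).round(4))
```

```text
[ 0.55063249 -0.21893867  0.18275864] 0.8026472678565892
f1 [ 0.5879 -0.1939  0.01  ] [0.0439 0.0094]
f2 [ 0.5179 -0.2716  0.01  ] [-0.0607  0.013 ]
burnt [ 0.547  -0.3401  0.01  ] [-0.0897  0.0815]
tray [ 0.6401 -0.2942  0.03  ] [0.008  0.1167]
tray2 [ 0.6357 -0.3999  0.03  ] [-0.071  0.187]
bag [ 0.6238 -0.2198  0.05  ] [0.0502 0.0532]
bag2 [ 0.6398 -0.272   0.08  ] [0.0238 0.101 ]
bigb [ 0.4586 -0.2204  0.016 ] [-0.065  -0.0652]
```

Length comes to 104.7 mm, which matches. I'll grip 22 mm behind the middle to keep the gripper's body clear of the bag, with a 2° yaw correction.

Call:
step_arm --pt "-0.015 0.006 0" --pt "-0.015 0.0055 0.01" --pt "0 0 0.03" --pt "0 0 0.035" --pt "0 0 0.03" --pt "0 0 0.02" --pt "0 0 0" --pt "0 0 0" --turn '[-2,0,0,0,0,0,0,0]'

```text
t: 24.08
tcp_pos: [0.5382, -0.2491, 0.057]
ee_rot: [-3.14, 0.001, 0.838]
wrist_force: [-0.3, -1.0, 1.0]
opening: 0.449
finger_force: 0.0
```

Call:
step_arm --pt "0 0 0.02" --pt "0 0 0.015" --pt "0 0 0.005" --pt "0 0 0" --pt "0 0 0" --turn '[0,0,0,0,0]'

```text
t: 24.5
tcp_pos: [0.5394, -0.25, 0.0189]
ee_rot: [3.14, -0.001, 0.839]
wrist_force: [-0.0, -0.3, -0.6]
opening: 0.454
finger_force: 0.0
```

Call:
step_arm --pt "0 0 0.0045" --pt "0 0 0" --pt "0 0 0" --turn '[0,0,0]'

```text
t: 24.75
tcp_pos: [0.5388, -0.25, 0.0135]
ee_rot: [3.141, -0.0, 0.84]
wrist_force: [-0.3, 0.1, 0.2]
opening: 0.453
finger_force: 0.0
```

Call:
step_arm --pt "0 0 0" --pt "0 0 0" --pt "0 0 0" --pt "0 0 0" --pt "0 0 0" --pt "0 0 0" --pt "0 0 0" --turn '[0,0,0,0,0,0,0]' --jaw 0 --newtons 30

```text
t: 25.33
tcp_pos: [0.5385, -0.2499, 0.013]
ee_rot: [-3.142, 0.0, 0.84]
wrist_force: [-1.2, -0.7, 1.0]
opening: 0.191
finger_force: 30.0
```

Call:
step_arm --pt "0 0 -0.01" --pt "0 0 -0.02" --pt "0 0 -0.03" --pt "0 0 -0.03" --pt "0 0 -0.03" --pt "0 0 -0.01" --pt "0 0 0" --pt "0 0 0" --turn '[0,0,0,0,0,0,0,0]'

```text
t: 26.0
tcp_pos: [0.5383, -0.25, 0.143]
ee_rot: [3.141, 0.0, 0.84]
wrist_force: [-0.1, -0.5, -1.1]
opening: 0.191
finger_force: 30.0
```

Run:
```python
from h import *
im,m=shot("wrist","pics/w10.png"); o=monitor.get_obs(); print(o['tcp_pos'],o['ee_rot'],o['joint_pos'][6])
np.save("m10.npy",m,allow_pickle=True)
cv2.imwrite("pics/w10c.png",im[130:330,150:350].repeat(2,0).repeat(2,1))
```

```text
[ 0.53766548 -0.24974175  0.14187532] [-3.14022109e+00  6.74303720e-04  8.39765067e-01] -0.518626209737474
```

View pics/w10c.png

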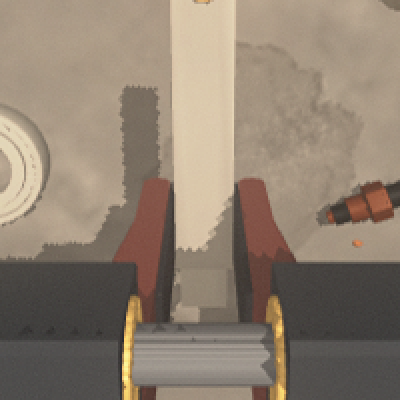

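The gauge is held straight and level between the fingers. I'll find its front end from the profile to get the placing offset.

Run:
```python
from h import *
m=np.load("m10.npy",allow_pickle=True).item(); im=cv2.cvtColor(cv2.imread("pics/w10.png"),cv2.COLOR_BGR2GRAY)
print([(r,int(im[r,240:264].mean())) for r in range(70,140,3)])
t=np.array([.5377,-.2497]); 
for r in (95,105,115,120): p=ray("wrist",[(252,r)],.139,m)[0]; print(r,tool(p[:2]-t,.84))
J=np.array([.4697,.2693]);a=.0886;R=np.array([[np.cos(a),-np.sin(a)],[np.sin(a),np.cos(a)]]);print(J+R@[-.053,-.065])
```

```text
[(70, 158), (73, 160), (76, 159), (79, 157), (82, 155), (85, 153), (88, 152), (91, 153), (94, 154), (97, 156), (100, 158), (103, 157), (106, 208), (109, 216), (112, 220), (115, 219), (118, 218), (121, 213), (124, 209), (127, 203), (130, 187), (133, 200), (136, 200), (139, 200)]
95 [0.07878992 0.00056346]
105 [0.07404783 0.00056095]
115 [0.06921863 0.0005584 ]
120 [0.06677061 0.00055711]
[0.42265936 0.1998653 ]
```

Call:
step_arm --pt "0.0203 -0.0309 0" --pt "0.0203 -0.0309 0" --pt "0.0203 -0.0309 0" --pt "0.0203 -0.0309 0" --pt "0.0203 -0.0309 0" --pt "0.0203 -0.0309 0" --pt "0.0203 -0.0309 0" --pt "0.0203 -0.0309 0" --turn '[0,0,0,0,0,0,0,0]'

```text
t: 26.72
tcp_pos: [0.4608, 0.0374, 0.1412]
ee_rot: [-3.139, 0.002, 0.84]
wrist_force: [0.2, 0.5, 0.2]
opening: 0.186
finger_force: 30.0
```

Call:
step_arm --pt "0.0203 -0.0309 0" --pt "0.0203 -0.0309 0" --pt "0.0203 -0.0309 0" --pt "0.0203 -0.0309 0" --pt "0 0 0" --pt "0 0 0" --turn '[0,0,0,0,0,0]'

```text
t: 27.22
tcp_pos: [0.4233, 0.1807, 0.1415]
ee_rot: [-3.139, 0.002, 0.845]
wrist_force: [-0.6, 0.2, -0.8]
opening: 0.19
finger_force: 30.0
```

Call:
step_arm --pt "0 0 0" --pt "0 0 0" --pt "0 0 0" --pt "0 0 0" --pt "0 0 0" --pt "0 0 0" --pt "0 0 0" --pt "0 0 0" --turn '[-6.7,-6.7,-6.7,-6.7,-6.7,-6.7,-6.7,0]'

```text
t: 27.88
tcp_pos: [0.4248, 0.1769, 0.1417]
ee_rot: [-3.139, 0.001, 1.661]
wrist_force: [-0.6, -0.3, -1.7]
opening: 0.189
finger_force: 30.0
```

Call:
step_arm --pt "0 0 0.02" --pt "0 0 0.03" --pt "0 0 0.025" --pt "0 0 0" --pt "0 0 0" --pt "0 0 0" --turn '[0,0,0,0,0,0]'

```text
t: 28.38
tcp_pos: [0.4254, 0.1789, 0.0686]
ee_rot: [-3.141, -0.0, 1.656]
wrist_force: [0.3, -1.0, -0.5]
opening: 0.189
finger_force: 30.0
```

Call:
step_arm --pt "0 0 0.02" --pt "0 0 0.015" --pt "0 0 0.005" --pt "0 0 0" --pt "0 0 0" --turn '[0,0,0,0,0]'

```text
t: 28.8
tcp_pos: [0.4256, 0.1793, 0.029]
ee_rot: [3.14, -0.0, 1.658]
wrist_force: [-0.5, 0.2, -1.0]
opening: 0.191
finger_force: 30.0
```

Call:
step_arm --pt "0 0 0.003" --pt "0 0 0.003" --pt "0 0 0" --pt "0 0 0" --turn '[0,0,0,0]'

```text
t: 29.13
tcp_pos: [0.4251, 0.179, 0.0222]
ee_rot: [3.141, 0.0, 1.658]
wrist_force: [-0.3, -0.4, -0.4]
opening: 0.188
finger_force: 30.0
```

No contact on the walls. Releasing, retreating and taking a last look.

Call:
step_arm --pt "0 0 0" --pt "0 0 0" --pt "0 0 0" --pt "0 0 0" --pt "0 0 -0.005" --pt "0 0 -0.015" --pt "0 0 -0.03" --pt "0 0 -0.04" --turn '[0,0,0,0,0,0,0,0]' --jaw 45

```text
t: 29.8
tcp_pos: [0.4232, 0.1784, 0.1114]
ee_rot: [-3.137, 0.001, 1.659]
wrist_force: [1.4, -0.5, 0.0]
opening: 0.449
finger_force: 0.0
```

Call:
step_arm --pt "-0.02 0 -0.04" --pt "-0.04 0 -0.02" --pt "-0.04 0 0" --pt "-0.04 0 0" --pt "-0.03 0 0" --pt "-0.01 0 0" --pt "0 0 0" --pt "0 0 0" --turn '[0,0,0,0,0,0,0,0]'

```text
t: 30.47
tcp_pos: [0.4404, 0.0044, 0.1681]
ee_rot: [3.141, -0.0, 1.658]
wrist_force: [0.1, 0.3, -0.2]
opening: 0.45
finger_force: 0.0
```

Run:
```python
from h import *
im,m=shot("wrist","pics/w11.png"); o=monitor.get_obs(); print(o['tcp_pos'],o['t'])
im2,_=shot("side","pics/s11.png")
cv2.imwrite("pics/s11c.png",np.hstack([im,cv2.resize(im2[100:250,190:302],(287,384))]))
```

```text
[0.44037972 0.005264   0.16806482] 30.5167
```

View pics/s11c.png

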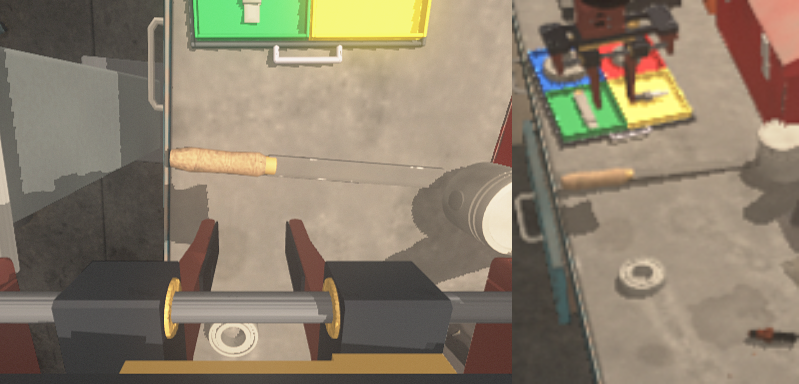

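The gauge lies in green, its near end at (250,23). The plug in yellow, bearing in red and gear in blue are all in view, and the large bearing and burnt plug are unmoved. I'll check the gauge's far-end gap numerically.

Run:
```python
from h import *
m=vision.camera_model("wrist"); J=np.array([.4697,.2693]);a=.0886;R=np.array([[np.cos(a),-np.sin(a)],[np.sin(a),np.cos(a)]]);G=J+R@[-.053,-.065]
for uv,z in(((243,23),.018),((261,23),.018),((195,40),.02),((309,37),.02)):
    p=ray("wrist",[uv],z,m)[0]; print((R.T@(p[:2]-G)).round(4))
```

```text
[-0.0085 -0.052 ]
[ 0.0076 -0.0519]
[-0.0521 -0.0662]
[ 0.0511 -0.0637]
```

The gauge's near end is at -52 mm from the bin centre (inner wall at ±61 mm), so it is centred and flat.

```bash
python3 -c "
from plant import finish_job
print(finish_job())"
```

```text
the job is handed in; nothing more can be done
None
```

The kit is in the tray and handed in at about 30.5 s: gear in blue, small bearing in red, clean plug in yellow and feeler gauge in green, placed in that order, with the large bearing and burnt plug left where they lay.

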